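# Free a jammed steriliser drawer from behind and hang the mug up to drain

## Robot

A 6-joint arm with a two-finger parallel gripper is mounted at the origin on the work surface. World frame = base frame: x ahead of the robot, y to its left, z up, the work surface at z = 0. Lengths are in m, angles in degrees, forces in N, time in s.
With the tool pointing down it reaches from about 0.4 to 0.825 m from the base axis. Payload 7 kg.
Tool frame: the origin (TCP) lies midway between the tips of the shut fingers; the grasp point (between the pads) lies 19 mm behind it; z points along the fingers, y is the line along which they close (so a half turn about z gives the same grasp; the last joint's range is limited). The gripper opens to 88 mm and grips with 3 to 60 N. Pads are 19 mm wide; open, the fingers measure 130 mm over their backs; the gripper's body (78 mm by 193 mm) begins 47 mm behind the grasp point.
Start: joints at [-54.483, 20.546, 0.682, 0, -70.136, -16.507], TCP at [0.22, -0.638, 0.227] pointing down, gripper open.
Joint ranges: [-176.03, 176.03], [-82.01, 121.73], [-58.28, 71.71], [-173.87, 95.51], [-174.79, -0.11], [-173.66, 173.66]. Speed limits (degrees/s): [136.94, 136.94, 172.46, 180, 180, 180].

## Interface

Orientations are given as [roll, pitch, yaw] about the fixed x, y, z axes, in that order (R = Rz(yaw) Ry(pitch) Rx(roll)).
In Python, from plant import r gives the robot as it stands. The module is installed in compiled form; this text tells all that it offers.
- The arm moves only by the tool play_rows, never from a script. Its argument "rows" is a list of rows, each an object with "slide": the shift along the tool's x, y, z as a fraction of full scale, a list of three; "delta_rot": the turn, a rotation vector about the tool's x, y, z as a fraction of full scale, a list of three; "fingers": the opening, from -1 (shut) to 1 (fully open). In form: [{"slide": [x, y, z], "delta_rot": [rx, ry, rz], "fingers": fingers}, ...]. A call has 1 to 8 rows; each row shifts and turns the commanded pose from where the row before left it, along the tool's axes as they then stand; what a row does not reach is not made up. Full scale, the value 1, is 0.15 m for a shift and 0.08 rad for a turn. A row lasts 1/8 s, in which the tool goes at most 62.5 mm and 10.7 degrees, less where a joint would pass 70% of its speed; a pose out of reach is approached as far as the arm can. A call with a number of a shift or a turn outside -1 to 1 is refused whole. A call with a gripper value outside its range is refused whole. The fingers move at their own pace and stop on an object; "squeeze" is the grip in N (left out, the last holds). Time passes only in rows, so rows that do not move let the fingers close. It gives the time, the measured TCP pose, the force, the opening and the grip force at its end, in the units of the state.
- r.get_state(): the state, without advancing time (a new reading comes with each control period).
- r.capture(name): name is "side" or "top" or "wrist"; returns a dict with "image" (400x640x3 uint8, blue, green, red), "fx", "fy", "cx", "cy" (pixels), "R" (3x3) and "t" (3): a world point X has camera coordinates R X + t; the wrist camera has in their place "T_tool_cam" (4x4, takes a point from camera to tool coordinates, whose origin is the TCP and whose axes are the flange's). Camera axes: x right, y down, z forward; pixel columns grow to the right and rows downward; lengths in m; the calibration is good to about 2 mm. A picture is of the moment at which its call begins: read the wrist's pose just before it. There is no depth.
- r.close_job(): hands the job in; it is judged then, once.
The state is a dict: "time_s": time; "joints": joint angles; "qd": joint speeds; "joint_torque": joint torques, N m; "tcp_pos": TCP position; "eef_rot": TCP orientation; "contact_force": force on the tool from outside, world axes, zero at the start; "moment": the same for the moment, N m; "gripper_width": finger opening in m; "gripper_force": force on a finger pad.
Only numpy, scipy, OpenCV 4.12 (cv2) and the standard library are available. Lean on these libraries where they do the work, as an engineer would, in place of code of your own. Each camera call takes 0.05 s, during which the arm holds its last target. There are 200 camera calls.

## Task

The bottle steriliser's drawer has jammed on its catch: take the beech stick and push the catch with it through the small hole in the back of the steriliser until the drawer springs out, then lay the stick down on the counter. Take the child's mug out of the drawer as it stands, upside down, slide it down along the free slanted prong of the drying rack, between the two beakers, until the prong's end is at the bottom of the mug, and only then let go. Leave the drawer out, and do not knock or move anything else.

Things in the scene. Friction and masses are not known exactly. Their poses are not given: they have to be found in the camera images.
- steriliser: White box-shaped drawer steriliser with a clear window in its top, fixed to the counter: 230 mm deep (own x), 250 mm wide (own y), 168 mm high. Origin: middle of its underside, on the counter. Own -x is the front, where the grey drawer comes out; +x is the back, a white panel 115 mm from the origin with the release hole.
- hole (a point): Centre of the round release hole (26 mm across) on the outer face of the back panel, 82 mm above the counter on the panel's middle line. The panel is upright, 6 mm thick; push in along the steriliser's own -x. The steel tail of the catch hangs upright inside, its face 43 mm in from the panel's outer face.
- catch: Steel bell-crank spring catch inside. Origin: its level pin, 45 mm above the hole's centre, 45 mm in from the panel's outer face. A tail 30 mm wide hangs 65 mm down from the pin; a hook holds the drawer's back. Pushing the tail in at hole height frees the drawer after 10 to 12 mm of travel (about 4 N at first, 7 N at release); the tail's stop is at about 25 mm; it springs back when let go.
- drawer (a joint): How far the steriliser's drawer is out, in m: 0 (within 1 mm) when caught, 0.13 fully out. It runs out along the steriliser's own -x; once freed, a damped spring drives it gently fully out in about 2 s and lightly holds it there.
- drawer_front (a point): Middle of the outer face of the drawer's grey front panel (244 mm wide, 110 mm high, 10 mm thick, top edge 161 mm above the counter), which moves with the drawer. The drawer's floor is 60 mm above the counter and its side walls rise only 30 mm above the floor. Mug and pot ride out with the drawer.
- stick: Beech stick, 160 mm long, lying on the counter: a square handle 26 x 26 mm, 62 mm long, and a round shaft 14 mm thick, 98 mm long, on the same centre line. Origin: halfway along its length on its underside. Its own x runs along it, the shaft's free end towards +x; the centre line is 13 mm above the origin (own z).
- stick_tip (a point): Centre of the flat free end of the stick's shaft, 80 mm from its origin along its own x.
- stick_grip (a point): Middle of the stick's square handle, on the centre line; 130 mm behind the shaft's free end.
- mug: White child's mug, one loop handle, 85 mm high, upside down in the drawer. Origin: centre of its rim, underneath; own z up to its closed end. Straight-sided, outside radius 31 mm; wall 3 mm; centre of mass 51 mm above the rim (grip firmly near it, or the mug swings in the grip). Handle: along own x out to 56 mm from the axis, 16 to 70 mm above the rim, 8 mm thick; at first it points roughly to the steriliser's back. 70 to 130 g.
- mug_floor (a point): Centre of the inside of the mug's closed end, 81 mm above the rim along its own z.
- pot: Low white open pot, 62 mm across and 34 mm high, standing beside the mug in the drawer (which of the two is on which side varies). Origin: middle of its underside. It stays in the drawer.
- rack: White drying rack fixed to the counter: a drip tray 150 x 340 mm, 18 mm high, a ridge 38 mm high along it and three parallel prongs in a row, 118 mm apart along own y. Origin: middle of its underside. The prongs lean 40 degrees from upright towards own -x. The outer prongs carry upside-down beakers, the middle one is free. Two pins 59 mm high stand behind the ridge.
- prong_root (a point): Foot of the free middle prong's axis, 40 mm above the counter, at the top of the ridge.
- prong_tip (a point): Rounded end of the free middle prong, 101 mm along its axis from prong_root. The prong is 12 mm thick.
- beaker_a: Teal beaker without handle, 58 mm across the rim and 78 mm long, hung upside down on the prong at the rack's own -y end. Origin: centre of its rim; own z towards its closed end. A bystander.
- beaker_b: White beaker without handle, the same size, hung on the prong at the rack's own +y end. A bystander.
- bowl: Green feeding bowl, 132 mm across, 52 mm high, with a grip tab. Origin: middle of its underside. A bystander.
- bottle: Clear feeding bottle with a teal cap, 56 mm across and 150 mm high. Origin: middle of its underside. A bystander.
- jar: Small food jar with a metal cap, 58 mm across and 58 mm high. Origin: middle of its underside. A bystander.
- spoon: Teal spoon, 150 mm long, lying on the counter right of the stick. Origin near its middle. A bystander.
Not all that is in view belongs to the job. Of the things that look like the stick, the largest one is meant.

How it is judged:
By the outcome, as a careful person would: the job done as asked, in the order asked, and still so for the second after the job is handed in, with the robot touching nothing.
It also fails if it takes over 66 s, if anything falls off the work surface, if the arm or the gripper's body presses on something with over 40 N, if the wrist force passes 120 N, or if a joint passes its speed limit or range.

## Working session

There is one attempt and no reset: what is moved stays moved. The work goes in short steps, Python scripts to look and compute and a tool call to move; the robot and the scene stay as the last step left them, time stands still between calls to the robot, and variables do not carry over. Pictures are saved under pics/ and viewed, at most 10 in all, crops included, and the job is handed in when it is done.

Besides the shell and the picture viewer there is one more tool, called after "Emit:" as name(argument=value, ...), one argument or row to a line, values as JSON. play_rows: Moves the arm, as the interface text tells. Shift numbers are shares of 0.15 m and turn numbers shares of 0.08 rad, none past 1 either way. Its arguments: {"type":"object","properties":{"rows":{"type":"array"},"squeeze":{"type":"number"}},"required":["rows"]}

```bash
mkdir -p pics; cat > h.py <<'E'
import numpy as np, cv2, json
from plant import r
from scipy.spatial.transform import Rotation as Ro
def cap(n):
    s=r.get_state(); c=r.capture(n)
    if n=='wrist':
        T=np.array(c['T_tool_cam']); Rt=Ro.from_euler('xyz',s['eef_rot'],degrees=True).as_matrix()
        Rwc=Rt@T[:3,:3]; o=Rt@T[:3,3]+np.array(s['tcp_pos'])
        c['R']=Rwc.T; c['t']=-Rwc.T@o
    c['R']=np.array(c['R']);c['t']=np.array(c['t']).ravel()
    return c
def ray(c,p):
    d=c['R'].T@np.array([(p[0]-c['cx'])/c['fx'],(p[1]-c['cy'])/c['fy'],1]); return -c['R'].T@c['t'],d/np.linalg.norm(d)
def onz(c,p,z):
    o,d=ray(c,p); return o+d*(z-o[2])/d[2]
def proj(c,X):
    q=c['R']@np.array(X)+c['t']; return np.array([c['fx']*q[0]/q[2]+c['cx'],c['fy']*q[1]/q[2]+c['cy']])
def two(c1,p1,c2,p2):
    o1,d1=ray(c1,p1);o2,d2=ray(c2,p2)
    A=np.c_[d1,-d2]; s=np.linalg.lstsq(A,o2-o1,rcond=None)[0]
    a,b=o1+s[0]*d1,o2+s[1]*d2; return (a+b)/2,np.linalg.norm(a-b)
E
python3 - <<'E'
from h import *
import pickle
s=r.get_state();print(s)
for n in('top','side','wrist'):
    c=cap(n);cv2.imwrite(f'pics/{n}0.png',c['image']);pickle.dump(c,open(n+'0.pkl','wb'));print(n,c['fx'],c['cx'],c['cy'],c['R'].round(3).tolist(),(-c['R'].T@c['t']).round(3))
E
```

```text
{'time_s': 0.0, 'joints': array([-5.44811560e+01,  2.05932771e+01,  6.34013358e-01, -1.95596696e-02,
       -7.01359349e+01, -1.65074091e+01]), 'qd': array([-0.02434078,  0.03501798, -0.13151681, -0.08372736,  0.03734488,
       -0.04626901]), 'joint_torque': array([-9.59420795e-04, -5.82715702e+01,  2.93039507e+01,  6.99655920e+00,
        6.93778595e-03, -1.15162370e-04]), 'tcp_pos': array([ 0.21970502, -0.6377291 ,  0.22560548]), 'eef_rot': array([ 1.79903500e+02, -9.42289960e-03, -1.60995219e+02]), 'contact_force': array([-0.87794123, -0.41075713, -0.29683756]), 'moment': array([0.03133793, 0.08332637, 0.00518795]), 'gripper_force': 0.0, 'gripper_width': 0.08726115319457255}
top 441.9875680355319 311.7603424880438 202.13111612242074 [[0.017, -1.0, -0.007], [-0.997, -0.016, -0.081], [0.081, 0.009, -0.997]] [ 0.448 -0.11   1.111]
side 462.775785533825 313.8439444828583 201.30579946038526 [[-0.905, -0.426, -0.003], [-0.264, 0.566, -0.781], [0.335, -0.706, -0.624]] [0.097 0.849 0.93 ]
wrist 300.42067555400985 319.1697188596581 193.60023447222767 [[-0.326, 0.945, 0.001], [0.914, 0.315, 0.256], [0.242, 0.084, -0.967]] [ 0.155 -0.659  0.383]
```

View pics/top0.png

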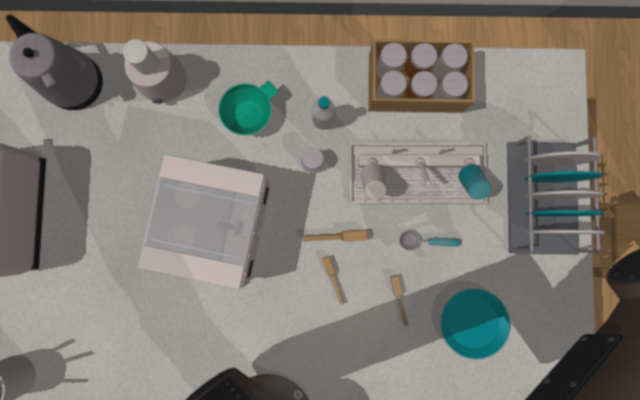

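View pics/side0.png

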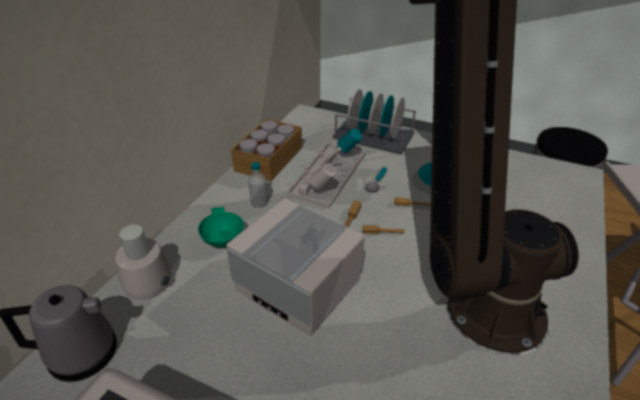

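Top shows the steriliser at (205,221), with its grey front towards image left (+y) and its back towards the sticks. Stick look-alikes are at (336,236), (333,280) and (400,300). The one at (336,236) is about 65 px long against about 50 px for the others, so I choose it. The rack is at (420,172) with its free prong at (423,168). I'll check this in one close crop.

```bash
python3 - <<'E'
from h import *
import pickle
c=pickle.load(open('top0.pkl','rb'));im=c['image']
cr=im[130:310,130:500];cv2.imwrite('pics/crop1.png',cv2.resize(cv2.convertScaleAbs(cr,alpha=1.3),None,fx=2.15,fy=2.15,interpolation=cv2.INTER_CUBIC))
hsv=cv2.cvtColor(im,cv2.COLOR_BGR2HSV)
m=cv2.inRange(hsv,(8,90,70),(22,255,255));m[:120]=0;m[:,:290]=0;m[:,430:]=0
n,l,st,ce=cv2.connectedComponentsWithStats(m)
for i in range(1,n):
    if st[i,4]<60: continue
    p=np.argwhere(l==i)[:,::-1].astype(float)
    u=np.linalg.svd(p-p.mean(0),full_matrices=False)[2][0]; t=(p-p.mean(0))@u
    a,b=p.mean(0)+u*(t.min()-.5),p.mean(0)+u*(t.max()+.5)
    A,B=onz(c,a,.013),onz(c,b,.013)
    print(st[i],a.round(1),b.round(1),A.round(4),B.round(4),np.linalg.norm(A-B).round(4),np.degrees(np.arctan2(*(A-B)[1::-1])).round(1))
E
```

```text
[303 231  64  10 377] [366.7 234.5] [302.5 237.8] [ 0.4596 -0.2376  0.013 ] [ 0.4489 -0.0788  0.013 ] 0.1591 -86.2
[323 257  20  46 193] [325.1 256.7] [341.9 302.6] [ 0.4033 -0.1354  0.013 ] [ 0.2925 -0.1781  0.013 ] 0.1187 21.1
[392 277  10  21 111] [393.9 276.5] [399.3 297.4] [ 0.3578 -0.305   0.013 ] [ 0.3074 -0.3184  0.013 ] 0.0522 15.0
```

View pics/crop1.png

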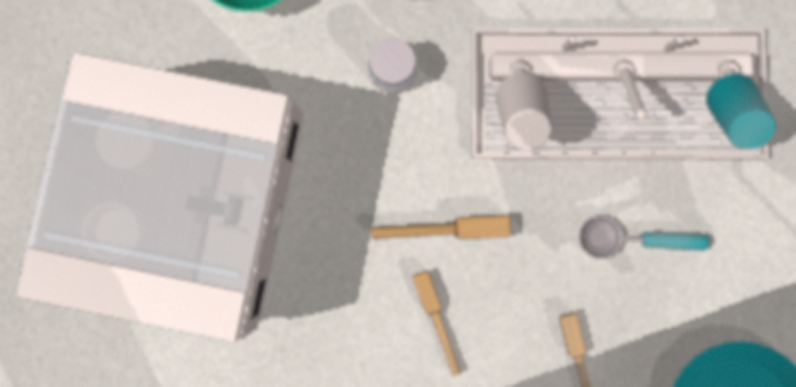

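The crop shows the chosen stick, handle at crop (485,227) and tip at (372,232), 159 mm long as described. The steriliser top corners are at crop (75,55), (290,97), (240,338) and (20,297). The free prong runs from (627,68) to its tip at (641,112).

```bash
python3 - <<'E'
from h import *
import pickle
c=pickle.load(open('top0.pkl','rb'));P=lambda x,y:(130+x/2.15-.3,130+y/2.15-.3)
k=[onz(c,P(*p),.168) for p in((75,55),(290,97),(240,338),(20,297))];k=np.array(k)
print(k.round(4),np.linalg.norm(np.roll(k,-1,0)-k,axis=1).round(4))
fb=(k[1]+k[2])/2;ff=(k[0]+k[3])/2;d=(fb-ff)/np.linalg.norm(fb-ff);e=k[1]-k[2];
print('yaw',np.degrees(np.arctan2(d[1],d[0])),np.degrees(np.arctan2(e[1],e[0]))-90,'cent',k.mean(0))
q=[onz(c,P(*p),.018) for p in((473,30),(768,30),(770,157),(473,157))];q=np.array(q);print('rack',q.round(4),q.mean(0))
root=onz(c,P(627,66),.04);tip=onz(c,P(641,113),.04+.101*np.cos(np.radians(40)));print(root,tip,tip-root)
for p in((123,140),(110,225)):print('obj z.145,.094',onz(c,P(*p),.145),onz(c,P(*p),.094))
E
```

```text
[[0.6218 0.2186 0.168 ]
 [0.5826 0.0009 0.168 ]
 [0.3433 0.0439 0.168 ]
 [0.3794 0.2624 0.168 ]] [0.2212 0.2431 0.2214 0.2463]
yaw -99.80065948341023 -100.19715625853102 cent [0.48176731 0.13147372 0.168     ]
rack [[ 0.686  -0.193   0.018 ]
 [ 0.6912 -0.5359  0.018 ]
 [ 0.543  -0.5359  0.018 ]
 [ 0.5375 -0.1944  0.018 ]] [ 0.61441238 -0.36478407  0.018     ]
[ 0.64234213 -0.36675609  0.04      ] [ 0.57860443 -0.36272842  0.11737049] [-0.06373771  0.00402767  0.07737049]
obj z.145,.094 [0.53876552 0.17353344 0.145     ] [0.54353748 0.1885027  0.094     ]
obj z.145,.094 [0.45181348 0.18331658 0.145     ] [0.45199507 0.19880231 0.094     ]
```

Emit:
play_rows(
  rows=[
    {"slide":[0,0,0],"delta_rot":[0,0,-1],"fingers":1},
    {"slide":[0,0,0],"delta_rot":[0,0,-1],"fingers":1},
    {"slide":[0,0,0],"delta_rot":[0,0,-1],"fingers":1},
    {"slide":[0,0,0],"delta_rot":[0,0,-1],"fingers":1},
    {"slide":[0,0,0],"delta_rot":[0,0,-1],"fingers":1},
    {"slide":[0,0,0],"delta_rot":[0,0,-1],"fingers":1},
    {"slide":[0,0,0],"delta_rot":[0,0,-1],"fingers":1},
    {"slide":[0,0,0],"delta_rot":[0,0,-1],"fingers":1},
  ],
)

```text
time_s: 1.15
tcp_pos: [0.2198, -0.638, 0.2262]
eef_rot: [180.0, 0.0, -124.2]
contact_force: [-0.3, -0.5, 0.8]
gripper_width: 0.0877
gripper_force: 0.0
```

Emit:
play_rows(
  rows=[
    {"slide":[0,0,0],"delta_rot":[0,0,-1],"fingers":1},
    {"slide":[0,0,0],"delta_rot":[0,0,-1],"fingers":1},
    {"slide":[0,0,0],"delta_rot":[0,0,-1],"fingers":1},
    {"slide":[0,0,0],"delta_rot":[0,0,-1],"fingers":1},
    {"slide":[0,0,0],"delta_rot":[0,0,-1],"fingers":1},
    {"slide":[0,0,0],"delta_rot":[0,0,-1],"fingers":1},
    {"slide":[0,0,0],"delta_rot":[0,0,-1],"fingers":1},
    {"slide":[0,0,0],"delta_rot":[0,0,-1],"fingers":1},
  ],
)

```text
time_s: 2.15
tcp_pos: [0.2198, -0.638, 0.2261]
eef_rot: [180.0, 0.0, -87.5]
contact_force: [0.2, 0.7, -0.2]
gripper_width: 0.0872
gripper_force: 0.0
```

Emit:
play_rows(
  rows=[
    {"slide":[-0.238,-0.148,0.059],"delta_rot":[0,0,-0.3],"fingers":1},
    {"slide":[-0.238,-0.148,0.059],"delta_rot":[0,0,0],"fingers":1},
    {"slide":[-0.238,-0.148,0.059],"delta_rot":[0,0,0],"fingers":1},
    {"slide":[-0.238,-0.148,0.059],"delta_rot":[0,0,0],"fingers":1},
    {"slide":[-0.238,-0.148,0.059],"delta_rot":[0,0,0],"fingers":1},
    {"slide":[-0.238,-0.148,0.059],"delta_rot":[0,0,0],"fingers":1},
    {"slide":[-0.238,-0.148,0.059],"delta_rot":[0,0,0],"fingers":1},
    {"slide":[-0.238,-0.148,0.059],"delta_rot":[0,0,0],"fingers":1},
  ],
)

```text
time_s: 3.15
tcp_pos: [0.3798, -0.3408, 0.1555]
eef_rot: [-180.0, 0.0, -86.3]
contact_force: [0.8, -1.2, -0.2]
gripper_width: 0.0878
gripper_force: 0.0
```

Emit:
play_rows(
  rows=[
    {"slide":[-0.238,-0.148,0.059],"delta_rot":[0,0,0],"fingers":1},
    {"slide":[-0.238,-0.148,0.059],"delta_rot":[0,0,0],"fingers":1},
    {"slide":[-0.238,-0.148,0.059],"delta_rot":[0,0,0],"fingers":1},
    {"slide":[-0.238,-0.148,0.059],"delta_rot":[0,0,0],"fingers":1},
    {"slide":[0,0,0],"delta_rot":[0,0,0],"fingers":1},
  ],
)

```text
time_s: 3.78
tcp_pos: [0.4594, -0.1919, 0.1197]
eef_rot: [179.9, 0.0, -86.1]
contact_force: [0.3, 0.6, -0.3]
gripper_width: 0.0874
gripper_force: 0.0
```

```bash
python3 - <<'E'
from h import *
c=cap('wrist');im=c['image'];cv2.imwrite('pics/w1.png',cv2.convertScaleAbs(im,alpha=1.3))
s=r.get_state();print(s['tcp_pos'],s['eef_rot'],s['joints'])
hsv=cv2.cvtColor(im,cv2.COLOR_BGR2HSV)
m=cv2.inRange(hsv,(8,90,60),(22,255,255))
n,l,st,ce=cv2.connectedComponentsWithStats(m)
for i in range(1,n):
    if st[i,4]<200: continue
    p=np.argwhere(l==i)[:,::-1].astype(float)
    u=np.linalg.svd(p-p.mean(0),full_matrices=False)[2][0]; t=(p-p.mean(0))@u
    a,b=p.mean(0)+u*(t.min()-.5),p.mean(0)+u*(t.max()+.5)
    A,B=onz(c,a,.013),onz(c,b,.013)
    print(st[i],a.round(1),b.round(1),A.round(4),B.round(4),np.linalg.norm(A-B).round(4),np.degrees(np.arctan2(*(A-B)[1::-1])).round(1))
E
```

```text
[ 0.45895304 -0.19280343  0.11997996] [ 1.79947218e+02  7.67422289e-03 -8.61364586e+01] [-1.28487168e-01  9.67768902e+00 -2.96493301e+01 -5.14255868e-03
 -5.07261697e+01  3.99528932e+00]
[554  33  50  19 373] [604.   36.5] [554.5  46.8] [ 0.2415 -0.3345  0.013 ] [ 0.2789 -0.3244  0.013 ] 0.0388 -164.9
[137 234  31  55 804] [152.6 233. ] [145.2 288.5] [ 0.6133 -0.1407  0.013 ] [ 0.6249 -0.0808  0.013 ] 0.0609 -101.0
[472 235  30  54 741] [486.  233.8] [492.7 288.5] [ 0.3001 -0.1613  0.013 ] [ 0.2812 -0.1042  0.013 ] 0.0601 -71.7
[ 291  297  328   14 2835] [618.6 302.4] [290.5 307.6] [ 0.1515 -0.0972  0.013 ] [ 0.4804 -0.0689  0.013 ] 0.33 -175.1
```

View pics/w1.png

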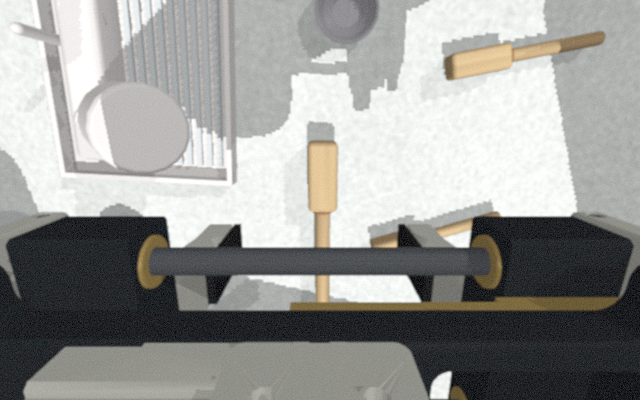

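Wrist view: the stick handle runs from its rear end at (322,142) to the shoulder at (322,212), between the open fingers. The beaker edge is at (188,130) on the left.

```bash
cat >> h.py <<'E'
def to(pos,R=None):
    "shift and turn to a target in tool units"
    s=r.get_state();Rt=Ro.from_euler('xyz',s['eef_rot'],degrees=True)
    d=Rt.as_matrix().T@(np.array(pos)-s['tcp_pos'])
    print('slide',(d/.15).round(3),'n>=',np.linalg.norm(d)/.0625)
    if R is not None: print('rot',((Rt.inv()*R).as_rotvec()/.08).round(2))
E
python3 - <<'E'
from h import *
c=cap('wrist')
a=onz(c,(322.5,141),.026);b=onz(c,(322,212),.02);s=onz(c,(322,285),.015)
print(a,b,np.linalg.norm((a-b)[:2]),s,np.degrees(np.arctan2((s-a)[1],(s-a)[0])))
print('beaker',onz(c,(188,130),.10),onz(c,(188,130),.12))
g=b+(a-b)/np.linalg.norm(a-b)*.016;print(g);to([g[0],g[1],.003],Ro.from_euler('xyz',[180,0,-86.2],degrees=True))
E
```

```text
[ 0.45958543 -0.23895645  0.026     ] [ 0.45549551 -0.1754244   0.02      ] 0.06366355310996936 [ 0.45007435 -0.09864553  0.015     ] 93.87790789177961
beaker [ 0.53876983 -0.24623223  0.1       ] [ 0.53031816 -0.24780268  0.12      ]
[ 0.45651886 -0.19132091  0.02150127]
slide [-0.015  0.013  0.781] n>= 1.8755134235238633
rot [ 0.01  0.   -0.  ]
```

Emit:
play_rows(
  rows=[
    {"slide":[-0.012,0.095,0],"delta_rot":[0,0,0],"fingers":1},
    {"slide":[-0.011,0.095,0],"delta_rot":[0,0,0],"fingers":1},
    {"slide":[0,0,0.2],"delta_rot":[0,0,0],"fingers":1},
    {"slide":[0,0,0.2],"delta_rot":[0,0,0],"fingers":1},
    {"slide":[0,0,0.2],"delta_rot":[0,0,0],"fingers":1},
    {"slide":[0,0,0.11],"delta_rot":[0,0,0],"fingers":1},
    {"slide":[0,0,0.06],"delta_rot":[0,0,0],"fingers":1},
    {"slide":[0,0,0],"delta_rot":[0,0,0],"fingers":1},
  ],
  squeeze=30,
)

```text
time_s: 4.88
tcp_pos: [0.4294, -0.1925, 0.0049]
eef_rot: [180.0, 0.0, -86.3]
contact_force: [0.8, -0.2, 0.1]
gripper_width: 0.0876
gripper_force: 0.0
```

Emit:
play_rows(
  rows=[
    {"slide":[0,0,0],"delta_rot":[0,0,0],"fingers":0.5},
    {"slide":[0,0,0],"delta_rot":[0,0,0],"fingers":0.2},
    {"slide":[0,0,0],"delta_rot":[0,0,0],"fingers":-0.1},
    {"slide":[0,0,0],"delta_rot":[0,0,0],"fingers":-0.3},
    {"slide":[0,0,0],"delta_rot":[0,0,0],"fingers":-1},
    {"slide":[0,0,0],"delta_rot":[0,0,0],"fingers":-1},
    {"slide":[0,0,0],"delta_rot":[0,0,0],"fingers":-1},
    {"slide":[0,0,0],"delta_rot":[0,0,0],"fingers":-1},
  ],
  squeeze=30,
)

```text
time_s: 5.88
tcp_pos: [0.43, -0.1923, 0.0048]
eef_rot: [180.0, -0.0, -86.3]
contact_force: [0.6, -0.3, -0.1]
gripper_width: 0.0256
gripper_force: 29.0
```

Emit:
play_rows(
  rows=[
    {"slide":[0,0,-0.1],"delta_rot":[0,0,0],"fingers":-1},
    {"slide":[0,0,-0.18],"delta_rot":[0,0,0],"fingers":-1},
    {"slide":[0,0,-0.18],"delta_rot":[0,0,0],"fingers":-1},
    {"slide":[0,0,0],"delta_rot":[0,0,1],"fingers":-1},
    {"slide":[0,0,0],"delta_rot":[0,0,1],"fingers":-1},
    {"slide":[0,0,0],"delta_rot":[0,0,1],"fingers":-1},
    {"slide":[-0.2,0.016,0],"delta_rot":[0,0,0],"fingers":-1},
    {"slide":[-0.266,0.017,0],"delta_rot":[0,0,0],"fingers":-1},
  ],
  squeeze=45,
)

```text
time_s: 6.88
tcp_pos: [0.4367, -0.1223, 0.0735]
eef_rot: [179.9, -0.0, -100.2]
contact_force: [1.1, -0.0, -0.6]
gripper_width: 0.0261
gripper_force: 43.6
```

```bash
python3 - <<'E'
from h import *
print(r.get_state()['tcp_pos'],r.get_state()['eef_rot'])
c=cap('top');im=c['image'];print(r.get_state()['tcp_pos'])
cv2.imwrite('pics/t2.png',cv2.resize(cv2.convertScaleAbs(im[140:310,180:380],alpha=1.4),None,fx=3.5,fy=3.5,interpolation=cv2.INTER_CUBIC))
hsv=cv2.cvtColor(im,cv2.COLOR_BGR2HSV);m=cv2.inRange(hsv,(8,90,50),(22,255,255));m[:200]=0;m[252:]=0;m[:,:240]=0;m[:,360:]=0
p=np.argwhere(m>0)[:,::-1].astype(float);print(len(p),p.min(0),p.max(0))
v=cv2.fitLine(p.astype(np.float32),cv2.DIST_HUBER,0,.01,.01).ravel();print(v)
t=(p-v[2:])@v[:2]
for e in(t.min(),t.max()):print(onz(c,v[2:]+v[:2]*e,.082))
E
```

```text
[ 0.43674084 -0.12231376  0.0735343 ] [ 1.79942085e+02 -1.07090746e-02 -1.00153144e+02]
[ 0.43755172 -0.11938099  0.07379013]Traceback (most recent call last):
  File "<stdin>", line 6, in <module>
    return umr_minimum(a, axis, None, out, keepdims, initial, where)
ValueError: zero-size array to reduction operation minimum which has no identity
```

View pics/t2.png

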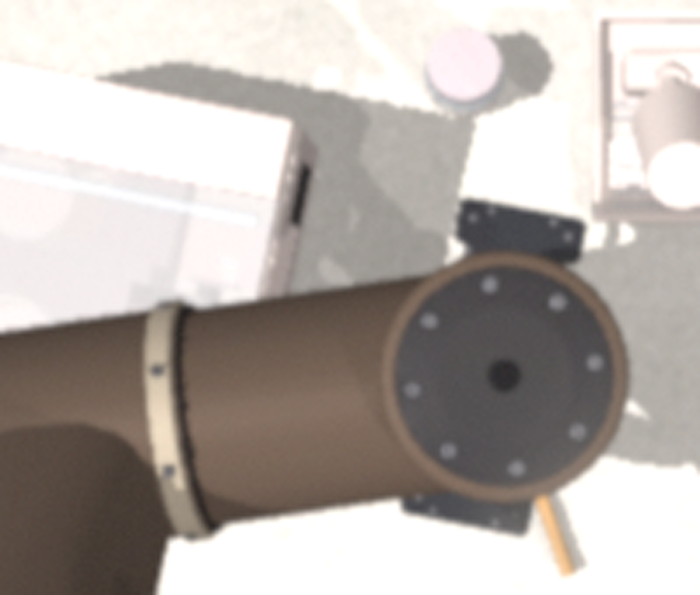

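The arm hides the stick and hole from above. I can check the middle line from the first picture, using the catch seen through the window at crop (237,210).

```bash
python3 - <<'E'
from h import *
import pickle
c=pickle.load(open('top0.pkl','rb'));P=lambda x,y:(130+x/2.15-.3,130+y/2.15-.3)
C=np.array([.482,.1315]);d=np.array([np.cos(np.radians(-100)),np.sin(np.radians(-100))]);n=np.array([-d[1],d[0]])
for z in(.12,.127,.135):
    for q in((237,193),(237,228),(237,210),(222,209)):
        X=onz(c,P(*q),z)[:2]-C;print(z,q,'along',(X@d).round(4),'lat',(X@n).round(4))
s=r.get_state();X=s['tcp_pos'][:2]-C;print('tcp along',X@d,'lat',X@n,s['eef_rot'])
w=cap('wrist');cv2.imwrite('pics/w2.png',cv2.convertScaleAbs(w['image'],alpha=1.2))
E
```

```text
0.12 (237, 193) along 0.0701 lat 0.0179
0.12 (237, 228) along 0.0775 lat -0.0178
0.12 (237, 210) along 0.0737 lat 0.0005
0.12 (222, 209) along 0.0581 lat -0.0014
0.127 (237, 193) along 0.0713 lat 0.0178
0.127 (237, 228) along 0.0787 lat -0.0176
0.127 (237, 210) along 0.0749 lat 0.0006
0.127 (222, 209) along 0.0594 lat -0.0014
0.135 (237, 193) along 0.0727 lat 0.0177
0.135 (237, 228) along 0.08 lat -0.0174
0.135 (237, 210) along 0.0763 lat 0.0006
0.135 (222, 209) along 0.0609 lat -0.0013
tcp along 0.2547879116946459 lat -0.00020798729087588563 [-1.79991814e+02  2.88275113e-02 -1.00082182e+02]
```

View pics/w2.png

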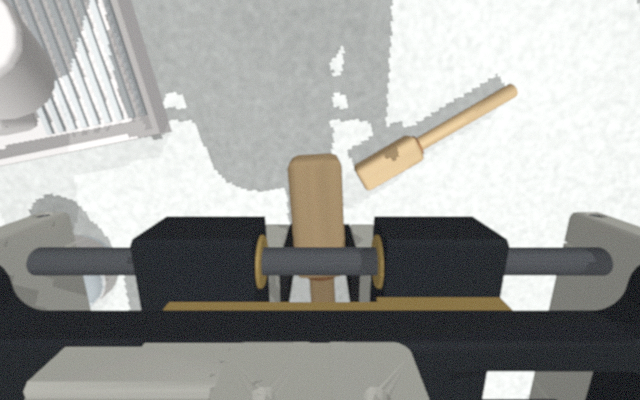

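Laterally the stick lies within 1 mm of the catch's middle line and sits straight in the grip, with the handle's rear at (315,155). I'll advance into the hole in steps.

Emit:
play_rows(
  rows=[
    {"slide":[-0.06,0,0],"delta_rot":[0,0,0],"fingers":-1},
    {"slide":[-0.06,0,0],"delta_rot":[0,0,0],"fingers":-1},
    {"slide":[-0.06,0,0],"delta_rot":[0,0,0],"fingers":-1},
    {"slide":[-0.06,0,0],"delta_rot":[0,0,0],"fingers":-1},
    {"slide":[-0.06,0,0],"delta_rot":[0,0,0],"fingers":-1},
    {"slide":[-0.06,0,0],"delta_rot":[0,0,0],"fingers":-1},
  ],
)

```text
time_s: 7.72
tcp_pos: [0.4469, -0.0688, 0.0739]
eef_rot: [180.0, 0.0, -100.0]
contact_force: [-0.5, 0.3, -1.6]
gripper_width: 0.0261
gripper_force: 43.6
```

Emit:
play_rows(
  rows=[
    {"slide":[-0.04,0,0],"delta_rot":[0,0,0],"fingers":-1},
    {"slide":[-0.04,0,0],"delta_rot":[0,0,0],"fingers":-1},
    {"slide":[-0.03,0,0],"delta_rot":[0,0,0],"fingers":-1},
    {"slide":[-0.03,0,0],"delta_rot":[0,0,0],"fingers":-1},
  ],
)

```text
time_s: 8.22
tcp_pos: [0.4504, -0.0485, 0.0738]
eef_rot: [180.0, -0.0, -100.0]
contact_force: [-0.4, 0.2, -0.1]
gripper_width: 0.0261
gripper_force: 43.6
```

Emit:
play_rows(
  rows=[
    {"slide":[-0.025,0,0],"delta_rot":[0,0,0],"fingers":-1},
    {"slide":[-0.025,0,0],"delta_rot":[0,0,0],"fingers":-1},
    {"slide":[-0.025,0,0],"delta_rot":[0,0,0],"fingers":-1},
    {"slide":[0,0,0],"delta_rot":[0,0,0],"fingers":-1},
  ],
)

```text
time_s: 8.72
tcp_pos: [0.4514, -0.0384, 0.0736]
eef_rot: [179.9, -0.1, -100.0]
contact_force: [-0.7, -5.0, -0.6]
gripper_width: 0.0258
gripper_force: 43.9
```

```bash
python3 -c "
from h import *
print(r.get_state()['contact_force'],r.get_state()['tcp_pos'])
c=cap('side');cv2.imwrite('pics/s2.png',c['image'])"
```

```text
[-0.72140574 -4.99392276 -0.58530595] [ 0.4514333  -0.03836303  0.07362325]
```

Emit:
play_rows(
  rows=[
    {"slide":[-0.02,0,0],"delta_rot":[0,0,0],"fingers":-1},
    {"slide":[-0.02,0,0],"delta_rot":[0,0,0],"fingers":-1},
    {"slide":[-0.02,0,0],"delta_rot":[0,0,0],"fingers":-1},
    {"slide":[0,0,0],"delta_rot":[0,0,0],"fingers":-1},
  ],
)

```text
time_s: 9.28
tcp_pos: [0.4526, -0.0298, 0.0735]
eef_rot: [179.9, -0.1, -100.0]
contact_force: [-1.3, -6.6, -0.5]
gripper_width: 0.0259
gripper_force: 44.0
```

```bash
python3 -c "
from h import *
print(r.get_state()['contact_force'],r.get_state()['tcp_pos'])
import pickle
a=pickle.load(open('side0.pkl','rb'))['image'];c=cap('side');cv2.imwrite('pics/s3.png',c['image'])
d=cv2.absdiff(a,c['image']).max(2);x=d[190:340,200:330];print((x>25).sum())"
```

```text
[-1.34352516 -6.55843216 -0.48193583] [ 0.45263976 -0.02980904  0.07350252]
2355
```

Emit:
play_rows(
  rows=[
    {"slide":[-0.02,0,0],"delta_rot":[0,0,0],"fingers":-1},
    {"slide":[0,0,0],"delta_rot":[0,0,0],"fingers":-1},
    {"slide":[0,0,0],"delta_rot":[0,0,0],"fingers":-1},
    {"slide":[0,0,0],"delta_rot":[0,0,0],"fingers":-1},
  ],
)

```text
time_s: 9.82
tcp_pos: [0.4529, -0.0271, 0.0734]
eef_rot: [179.8, -0.1, -100.0]
contact_force: [-1.5, -6.4, -0.6]
gripper_width: 0.0261
gripper_force: 44.0
```

```bash
python3 -c "
from h import *
print(r.get_state()['contact_force'],r.get_state()['tcp_pos'])
import pickle
a=cv2.imread('pics/s2.png');b=cv2.imread('pics/s3.png');c=cap('side')['image'];
for u,v in((a,b),(b,c)):
  d=cv2.absdiff(u,v).max(2);x=d[190:340,200:330];print((x>25).sum())
cv2.imwrite('pics/s4.png',cv2.resize(c[150:390,150:450],None,fx=2,fy=2))"
```

```text
[-1.5079862  -6.38925143 -0.55808577] [ 0.45294579 -0.0270869   0.07340185]
2128
3627
```

View pics/s4.png

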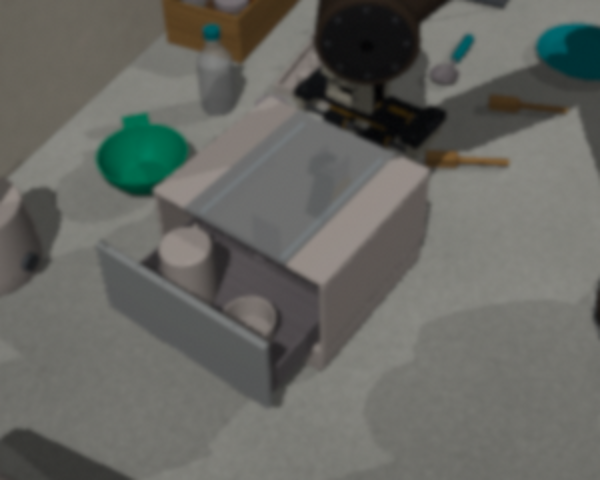

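The drawer is out: mug at crop (186,258), on the +x side, and pot at (250,312). I'll retract the stick and lay it back down at the place where I gripped it.

Emit:
play_rows(
  rows=[
    {"slide":[0.1,0,0],"delta_rot":[0,0,0],"fingers":-1},
    {"slide":[0.2,0,0],"delta_rot":[0,0,0],"fingers":-1},
    {"slide":[0.333,0,0],"delta_rot":[0,0,0],"fingers":-1},
    {"slide":[0.1,0,0],"delta_rot":[0,0,-1],"fingers":-1},
    {"slide":[0.1,0,0],"delta_rot":[0,0,-1],"fingers":-1},
    {"slide":[0.1,0,0],"delta_rot":[0,0,-1],"fingers":-1},
    {"slide":[0.173,0.05,0.1],"delta_rot":[0,0,0],"fingers":-1},
    {"slide":[0,0,0],"delta_rot":[0,0,0],"fingers":-1},
  ],
)

```text
time_s: 10.88
tcp_pos: [0.4269, -0.1917, 0.0581]
eef_rot: [179.9, 0.0, -86.4]
contact_force: [-0.8, 0.8, -0.6]
gripper_width: 0.026
gripper_force: 44.1
```

Emit:
play_rows(
  rows=[
    {"slide":[0,0,0.15],"delta_rot":[0,0,0],"fingers":-1},
    {"slide":[0,0,0.1],"delta_rot":[0,0,0],"fingers":-1},
    {"slide":[0,0,0.06],"delta_rot":[0,0,0],"fingers":-1},
    {"slide":[0,0,0.02],"delta_rot":[0,0,0],"fingers":-1},
    {"slide":[0,0,0.0],"delta_rot":[0,0,0],"fingers":-1},
  ],
)

```text
time_s: 11.5
tcp_pos: [0.4282, -0.1904, 0.0096]
eef_rot: [-180.0, -0.0, -86.3]
contact_force: [-0.3, 0.4, -0.7]
gripper_width: 0.0258
gripper_force: 44.1
```

Emit:
play_rows(
  rows=[
    {"slide":[0,0,0.018],"delta_rot":[0,0,0],"fingers":-1},
    {"slide":[0,0,0.01],"delta_rot":[0,0,0],"fingers":-1},
    {"slide":[0,0,0],"delta_rot":[0,0,0],"fingers":-1},
    {"slide":[0,0,0],"delta_rot":[0,0,0],"fingers":-0.2},
    {"slide":[0,0,0],"delta_rot":[0,0,0],"fingers":0.3},
    {"slide":[0,0,0],"delta_rot":[0,0,0],"fingers":0.7},
    {"slide":[0,0,0],"delta_rot":[0,0,0],"fingers":0.9},
  ],
)

```text
time_s: 12.38
tcp_pos: [0.4279, -0.1904, 0.0052]
eef_rot: [-180.0, -0.0, -86.3]
contact_force: [-0.4, -0.1, -0.5]
gripper_width: 0.0593
gripper_force: 0.0
```

Emit:
play_rows(
  rows=[
    {"slide":[0,0,-0.1],"delta_rot":[0,0,0],"fingers":0.9},
    {"slide":[0,0,-0.3],"delta_rot":[0,0,0],"fingers":1},
    {"slide":[0,0,-0.4],"delta_rot":[0,0,0],"fingers":1},
    {"slide":[0,0,-0.4],"delta_rot":[0,0,0],"fingers":1},
    {"slide":[0,0,-0.35],"delta_rot":[0,0,0],"fingers":1},
    {"slide":[0,0,0],"delta_rot":[0,0,0],"fingers":1},
  ],
)

```text
time_s: 13.12
tcp_pos: [0.4301, -0.1908, 0.2422]
eef_rot: [-179.5, -0.1, -86.3]
contact_force: [0.2, -1.0, -0.5]
gripper_width: 0.0875
gripper_force: 0.0
```

```bash
python3 - <<'E'
from h import *
import pickle
print(r.get_state()['tcp_pos'])
for n in('top','side'):
    c=cap(n);pickle.dump(c,open(n+'1.pkl','wb'));im=c['image']
    if n=='top': a=cv2.resize(cv2.convertScaleAbs(im[150:290,80:240],alpha=1.1),(640,560),interpolation=cv2.INTER_CUBIC)[:420]
    else: b=cv2.resize(cv2.convertScaleAbs(im[240:330,190:310],alpha=1.3),None,fx=5,fy=5,interpolation=cv2.INTER_CUBIC)
cv2.imwrite('pics/d1.png',cv2.resize(a,(640,420)));cv2.imwrite('pics/d2.png',b)
E
```

```text
[ 0.43013246 -0.19079164  0.24223998]
```

View pics/d1.png

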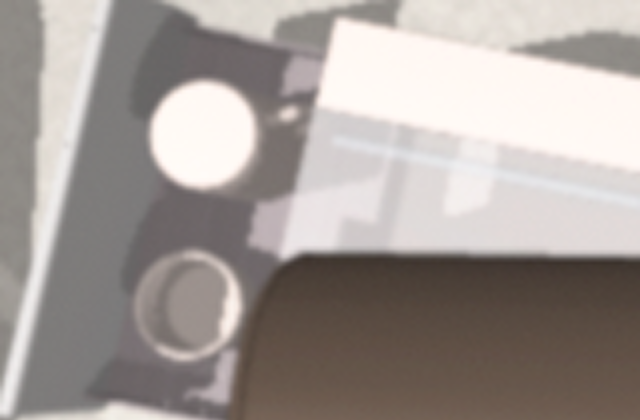

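Mug top circle centre at crop (203,134), its handle end at about (298,113), pot at (189,305), and the front panel's top edge from (108,0) to (10,410).

```bash
python3 - <<'E'
from h import *
import pickle
c=pickle.load(open('top1.pkl','rb'));P=lambda x,y:(80+x/4-.4,150+y/4-.4)
C=np.array([.482,.1315,0]);d=np.array([np.cos(np.radians(-100)),np.sin(np.radians(-100)),0]);n=np.array([-d[1],d[0],0])
def show(k,X):print(k,X.round(4),'along',((X-C)@d).round(4),'lat',((X-C)@n).round(4))
show('mug',onz(c,P(203,134),.145));
m=onz(c,P(203,134),.145)
for z in(.126,.130):
    h=onz(c,P(298,113),z);show('handle',h);v=h-m;print(np.degrees(np.arctan2(v[1],v[0])),np.linalg.norm(v[:2]))
show('mugR',onz(c,P(257,134),.145));show('pot',onz(c,P(189,305),.094))
for q in((108,0),(58,205),(10,410)):show('front',onz(c,P(*q),.161))
show('boxfront',onz(c,P(338,18),.168));show('bf2',onz(c,P(315,110),.168))
m[2]=.25;to(m,Ro.from_euler('xyz',[180,0,-100],degrees=True))
E
```

```text
mug [0.5627 0.2997 0.145 ] along -0.1796 lat 0.0503
handle [0.5777 0.2547 0.126 ] along -0.1379 lat 0.0729
-71.56656162540725 0.0474299457781718
handle [0.5772 0.2532 0.13  ] along -0.1364 lat 0.0726
-72.70433767529106 0.04867841261081512
mugR [0.5632 0.2698 0.145 ] along -0.1503 lat 0.056
pot [0.4694 0.3244 0.094 ] along -0.1878 lat -0.0459
front [0.6337 0.3487 0.161 ] along -0.2402 lat 0.1117
front [0.5209 0.3697 0.161 ] along -0.2413 lat -0.003
front [0.4102 0.3892 0.161 ] along -0.2413 lat -0.1154
boxfront [0.6244 0.2198 0.168 ] along -0.1117 lat 0.1249
bf2 [0.574 0.23  0.168] along -0.113 lat 0.0735
slide [-3.201 -1.11  -0.078] n>= 8.13289249366991
rot [-0.01  0.01  2.99]
```

Emit:
play_rows(
  rows=[
    {"slide":[0,0,0],"delta_rot":[0,0,1],"fingers":0.7},
    {"slide":[0,0,0],"delta_rot":[0,0,1],"fingers":0.7},
    {"slide":[0,0,0],"delta_rot":[0,0,1],"fingers":0.7},
    {"slide":[-0.375,-0.034,0],"delta_rot":[0,0,0],"fingers":0.7},
    {"slide":[-0.375,-0.034,0],"delta_rot":[0,0,0],"fingers":0.7},
    {"slide":[-0.375,-0.034,0],"delta_rot":[0,0,0],"fingers":0.7},
    {"slide":[-0.375,-0.034,0],"delta_rot":[0,0,0],"fingers":0.7},
    {"slide":[-0.375,-0.034,0],"delta_rot":[0,0,0],"fingers":0.7},
  ],
)

```text
time_s: 14.22
tcp_pos: [0.5013, 0.0837, 0.236]
eef_rot: [179.9, -0.1, -100.0]
contact_force: [1.5, 0.1, 0.5]
gripper_width: 0.0745
gripper_force: 0.0
```

Emit:
play_rows(
  rows=[
    {"slide":[-0.375,-0.034,0],"delta_rot":[0,0,0],"fingers":0.7},
    {"slide":[-0.375,-0.034,0],"delta_rot":[0,0,0],"fingers":0.7},
    {"slide":[-0.375,-0.034,0],"delta_rot":[0,0,0],"fingers":0.7},
    {"slide":[-0.375,-0.034,0],"delta_rot":[0,0,0],"fingers":0.7},
    {"slide":[0,0,0],"delta_rot":[0,0,0],"fingers":0.7},
    {"slide":[0,0,0],"delta_rot":[1,0,0],"fingers":0.7},
    {"slide":[0,0,0],"delta_rot":[1,0,0],"fingers":0.7},
    {"slide":[0,0,0],"delta_rot":[0,0,0],"fingers":0.7},
  ],
)

```text
time_s: 15.22
tcp_pos: [0.5594, 0.2989, 0.2359]
eef_rot: [-170.9, -0.2, -99.9]
contact_force: [-0.4, 0.4, -0.1]
gripper_width: 0.0747
gripper_force: 0.0
```

```bash
python3 - <<'E'
from h import *
s=r.get_state();print(s['tcp_pos'],s['eef_rot'],s['joints'],s['gripper_width'])
c=cap('wrist');cv2.imwrite('pics/w3.png',cv2.convertScaleAbs(c['image'],alpha=1.1))
E
```

```text
[0.55935117 0.29894728 0.23593512] [-170.93624313   -0.17386798  -99.94643155] [ 50.52328158  12.33546237 -13.88778818   9.22855409 -59.75717342
 -64.83160929] 0.07468771924963169
```

```bash
cat > kin.py <<'E'
from h import *
from scipy.optimize import least_squares
D=[([-54.4812,20.5933,.634,-.0196,-70.1359,-16.5074],[.2197,-.6377,.2256],[179.9,0,-160.995]),
([-.1285,9.6777,-29.6493,-.005,-50.726,3.9953],[.45895,-.1928,.11998],[179.947,0,-86.136]),
([50.5233,12.3355,-13.8878,9.2286,-59.7572,-64.8316],[.55935,.29895,.23594],[-170.936,-.174,-99.946])]
rx=lambda a:Ro.from_euler('x',a,degrees=True);ry=lambda a:Ro.from_euler('y',a,degrees=True);rz=lambda a:Ro.from_euler('z',a,degrees=True)
B=Ro.from_matrix([[0,0,1],[0,-1,0],[1,0,0]]) # tool x=up, z=forward at zero
def fk(q,p,s4):
    a,o,h,L1,L2,b,Lt=p
    R1=rz(q[0]);R2=R1*ry(q[1]);R3=R2*ry(-q[2]);R5=R3*rx(s4*q[3])*ry(-q[4])
    x=R1.apply([a,o,h])+R2.apply([0,0,L1])+R3.apply([L2,0,b])+R5.apply([Lt,0,0])
    return x,R5*rx(-q[5])*B
E
python3 - <<'E'
from kin import *
for s4 in(1,-1):
    print(s4,[ (fk(q,[0]*7,s4)[1].inv()*Ro.from_euler('xyz',e,degrees=True)).as_rotvec(degrees=True).round(1).tolist() for q,x,e in D])
    f=lambda p:np.concatenate([fk(q,p,s4)[0]-x for q,x,e in D])*1000
    g=least_squares(f,[0,-.19,.3,.4,.4,0,.3]);print(g.x.round(4),g.fun.round(1))
    g=least_squares(lambda p:np.r_[f(p),(p[5])*10,(p[0])*10],[0,-.19,.3,.4,.4,0,.3]);print(g.x.round(4),g.fun.round(1))
E
```

```text
1 [[0.0, -0.0, 90.0], [0.0, -0.0, 90.0], [5.9, 16.3, 80.1]]
[ 0.18   -0.197   0.377   0.0805  0.573  -0.2714 -0.247 ] [  0.4  -9.6  23.    5.6  -5.2  10.2 -16.7  -3.8 -33.1]
[ 0.1775 -0.1971  0.3699  0.0859  0.5726 -0.2681 -0.2458] [  0.4  -9.6  23.    5.7  -5.3  10.  -17.   -3.9 -33.   -2.7   1.8]
-1 [[0.0, -0.0, 90.0], [-0.0, 0.0, 90.0], [0.0, 0.0, 90.0]]
[-0.0185 -0.1891  0.2414  0.6086  0.4814  0.0103  0.4189] [  4.6  -1.8  11.9   2.9   2.7   5.3  -0.3  -8.9 -17.2]
[-0.0184 -0.1891  0.2418  0.6082  0.4814  0.0101  0.4188] [  4.6  -1.8  11.9   2.9   2.7   5.3  -0.3  -8.9 -17.2   0.1  -0.2]
```

View pics/w3.png

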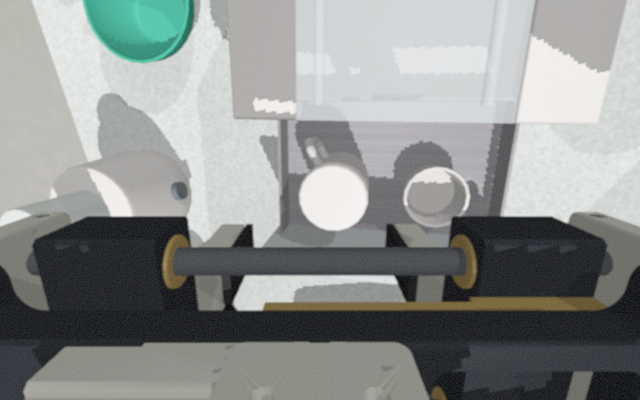

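Wrist view: mug top circle at (333,197) with radius about 35, handle pointing up-left to (315,150), pot at (437,196).

```bash
cat >> kin.py <<'E'
E0=rz(90)
def fk(q,p):
    a,o,h,L1,L2,b,Lt,e=p
    R1=rz(q[0]);R2=R1*ry(q[1]);R3=R2*ry(-q[2]);R5=R3*rx(-q[3])*ry(-q[4])
    x=R1.apply([a,o,h])+R2.apply([0,0,L1])+R3.apply([L2,0,b])+R5.apply([Lt,0,e])
    return x,R5*rx(-q[5])*B*E0
def fit():
    f=lambda p:np.concatenate([fk(q,p)[0]-x for q,x,e in D])*1000
    return least_squares(lambda p:np.r_[f(p),p[5]*2,p[0]*2],[0,-.19,.3,.6,.5,0,.4,.05])
E
python3 - <<'E'
from kin import *
g=fit();print(g.x.round(4),g.fun.round(1))
c=cap('wrist');m=onz(c,(333,197),.145);print('mug',m);print(onz(c,(315,150),.128),onz(c,(333,232),.145))
to([m[0],m[1],.236])
E
```

```text
[-0.3821 -0.1918  0.4045  0.6015  0.4644 -0.      0.5827  0.3818] [ 0.   0.   0.   0.  -0.   0.   0.  -0.  -0.  -0.  -0.8]
mug [0.56260799 0.29976621 0.145     ]
[0.57424366 0.25930156 0.128     ] [0.56776642 0.33137081 0.145     ]
slide [-0.003 -0.011  0.008] n>= 0.03382926564634488
```

Emit:
play_rows(
  rows=[
    {"slide":[0,0,0],"delta_rot":[-1,0,0],"fingers":0.7},
    {"slide":[-0.009,-0.021,0],"delta_rot":[-1,0,0],"fingers":0.7},
    {"slide":[0,0,0.2],"delta_rot":[0,0,0],"fingers":0.7},
    {"slide":[0,0,0.2],"delta_rot":[0,0,0],"fingers":0.7},
    {"slide":[0,0,0.15],"delta_rot":[0,0,0],"fingers":0.7},
    {"slide":[0,0,0],"delta_rot":[0,0,0],"fingers":0.7},
  ],
)

```text
time_s: 16.08
tcp_pos: [0.5641, 0.2998, 0.1531]
eef_rot: [179.8, -0.2, -100.1]
contact_force: [1.2, 0.4, 0.1]
gripper_width: 0.0746
gripper_force: 0.0
```

Emit:
play_rows(
  rows=[
    {"slide":[0,0.005,0.14],"delta_rot":[0,0,0],"fingers":0.7},
    {"slide":[0,0,0.14],"delta_rot":[0,0,0],"fingers":0.7},
    {"slide":[0,0,0.08],"delta_rot":[0,0,0],"fingers":0.7},
    {"slide":[0,0,0.04],"delta_rot":[0,0,0],"fingers":0.7},
    {"slide":[0,0,0],"delta_rot":[0,0,0],"fingers":0.5},
    {"slide":[0,0,0],"delta_rot":[0,0,0],"fingers":0.3},
    {"slide":[0,0,0],"delta_rot":[0,0,0],"fingers":0.2},
    {"slide":[0,0,0],"delta_rot":[0,0,0],"fingers":0.2},
  ],
  squeeze=25,
)

```text
time_s: 17.08
tcp_pos: [0.5642, 0.3014, 0.0962]
eef_rot: [-180.0, 0.1, -100.0]
contact_force: [0.0, 1.2, 2.2]
gripper_width: 0.0614
gripper_force: 25.0
```

Emit:
play_rows(
  rows=[
    {"slide":[0,0,0],"delta_rot":[0,0,0],"fingers":0.2},
    {"slide":[0,0,-0.05],"delta_rot":[0,0,0],"fingers":0.1},
    {"slide":[0,0,-0.2],"delta_rot":[0,0,0],"fingers":0.1},
    {"slide":[0,0,-0.3],"delta_rot":[0,0,0],"fingers":0.1},
    {"slide":[0,0,-0.3],"delta_rot":[0,0,0],"fingers":0.1},
    {"slide":[0,0,-0.3],"delta_rot":[0,0,0],"fingers":0.1},
    {"slide":[0,0,0],"delta_rot":[0,0,0],"fingers":0.1},
  ],
  squeeze=35,
)

```text
time_s: 17.95
tcp_pos: [0.5652, 0.3019, 0.2726]
eef_rot: [-179.7, 0.3, -100.0]
contact_force: [0.4, 0.4, -1.8]
gripper_width: 0.0613
gripper_force: 35.0
```

```bash
python3 - <<'E'
from kin import *
s=r.get_state();print(s['tcp_pos'],s['eef_rot'],s['joints'].round(4).tolist(),s['gripper_width'],s['gripper_force'],s['contact_force'])
E
```

```text
[0.56519149 0.30187189 0.27255814] [-179.72952203    0.29798997 -100.01416079] [45.5583, 15.7071, -0.2598, 0.0569, -73.6343, -55.589] 0.06127298435921911 34.99560842290521 [ 0.36760972  0.38208225 -1.76067737]
```

Emit:
play_rows(
  rows=[
    {"slide":[0.2,-0.029,0],"delta_rot":[0,0,0],"fingers":0.1},
    {"slide":[0.367,-0.053,0],"delta_rot":[0,0,0],"fingers":0.1},
    {"slide":[0.367,-0.053,0],"delta_rot":[0,0,0],"fingers":0.1},
    {"slide":[0.367,-0.053,0],"delta_rot":[0,0,0],"fingers":0.1},
    {"slide":[0.367,-0.053,0],"delta_rot":[0,0,0],"fingers":0.1},
    {"slide":[0.367,-0.053,0],"delta_rot":[0,0,0],"fingers":0.1},
    {"slide":[0.367,-0.053,0],"delta_rot":[0,0,0],"fingers":0.1},
    {"slide":[0.367,-0.053,0],"delta_rot":[0,0,0],"fingers":0.1},
  ],
)

```text
time_s: 18.95
tcp_pos: [0.5489, -0.1208, 0.2669]
eef_rot: [179.9, -0.0, -100.0]
contact_force: [1.8, 0.3, -0.9]
gripper_width: 0.061
gripper_force: 35.0
```

Emit:
play_rows(
  rows=[
    {"slide":[0.367,-0.053,0],"delta_rot":[0,0,0],"fingers":0.1},
    {"slide":[0.367,-0.053,0],"delta_rot":[0,0,0],"fingers":0.1},
    {"slide":[0.367,-0.053,0],"delta_rot":[0,0,0],"fingers":0.1},
    {"slide":[0.367,-0.053,0],"delta_rot":[0,0,0],"fingers":0.1},
    {"slide":[0.16,-0.024,0],"delta_rot":[0,0,0],"fingers":0.1},
    {"slide":[0,0,0],"delta_rot":[0,0,-1],"fingers":0.1},
    {"slide":[0,0,0],"delta_rot":[0,0,-1],"fingers":0.1},
    {"slide":[0,0,0],"delta_rot":[0,0,-1],"fingers":0.1},
  ],
)

```text
time_s: 19.95
tcp_pos: [0.5412, -0.3654, 0.2664]
eef_rot: [179.9, 0.1, -86.2]
contact_force: [-0.2, 1.0, -0.3]
gripper_width: 0.0618
gripper_force: 35.0
```

Emit:
play_rows(
  rows=[
    {"slide":[0,0,0],"delta_rot":[0,0,-1],"fingers":0.1},
    {"slide":[0,0,0],"delta_rot":[0,0,-1],"fingers":0.1},
    {"slide":[0,0,0],"delta_rot":[0,0,-1],"fingers":0.1},
    {"slide":[0,0,0],"delta_rot":[0,0,-1],"fingers":0.1},
    {"slide":[0,0,0],"delta_rot":[0,0,-1],"fingers":0.1},
    {"slide":[0,0,0],"delta_rot":[0,0,-1],"fingers":0.1},
    {"slide":[0,0,0],"delta_rot":[0,0,-1],"fingers":0.1},
    {"slide":[0,0,0],"delta_rot":[0,0,-1],"fingers":0.1},
  ],
)

```text
time_s: 20.95
tcp_pos: [0.5413, -0.3652, 0.2665]
eef_rot: [179.9, 0.1, -49.5]
contact_force: [-0.4, 0.4, -0.6]
gripper_width: 0.0615
gripper_force: 35.0
```

Emit:
play_rows(
  rows=[
    {"slide":[0,0,0],"delta_rot":[0,0,-1],"fingers":0.1},
    {"slide":[0,0,0],"delta_rot":[0,0,-1],"fingers":0.1},
    {"slide":[0,0,0],"delta_rot":[0,0,-1],"fingers":0.1},
    {"slide":[0,0,0],"delta_rot":[0,0,-1],"fingers":0.1},
    {"slide":[0,0,0],"delta_rot":[0,0,-1],"fingers":0.1},
    {"slide":[0,0,0],"delta_rot":[0,0,-1],"fingers":0.1},
    {"slide":[0,0,0],"delta_rot":[0,0,-1],"fingers":0.1},
    {"slide":[0,0,0],"delta_rot":[0,0,-1],"fingers":0.1},
  ],
)

```text
time_s: 21.95
tcp_pos: [0.5413, -0.3652, 0.2665]
eef_rot: [-180.0, 0.2, -12.8]
contact_force: [0.8, -0.0, -0.6]
gripper_width: 0.0611
gripper_force: 35.0
```

Emit:
play_rows(
  rows=[
    {"slide":[0,0,0],"delta_rot":[0,0,-1],"fingers":0.1},
    {"slide":[0,0,0],"delta_rot":[0,0,-1],"fingers":0.1},
    {"slide":[0,0,0],"delta_rot":[0,0,-0.8],"fingers":0.1},
    {"slide":[0,0,0],"delta_rot":[0,-1,0],"fingers":0.1},
    {"slide":[0,0,0],"delta_rot":[0,-1,0],"fingers":0.1},
    {"slide":[0,0,0],"delta_rot":[0,0,0],"fingers":0.1},
  ],
)

```text
time_s: 22.7
tcp_pos: [0.5424, -0.3649, 0.2652]
eef_rot: [-179.9, 9.4, -0.1]
contact_force: [-0.7, 0.3, -1.0]
gripper_width: 0.0615
gripper_force: 35.0
```

```bash
cat >> kin.py <<'E'
D.append(([45.5583,15.7071,-.2598,.0569,-73.6343,-55.589],[.56519,.30187,.27256],0))
E
python3 - <<'E'
from kin import *
s=r.get_state();print(s['tcp_pos'],s['eef_rot'],s['joints'].round(4).tolist(),s['gripper_width'])
D.append((s['joints'],s['tcp_pos'],0))
g=fit();print(g.x.round(4),g.fun.round(1))
Rt=Ro.from_euler('xyz',s['eef_rot'],degrees=True);print(Rt.as_matrix()[:,2])
E
```

```text
[ 0.5423746  -0.36490912  0.26523306] [-1.79897057e+02  9.41034947e+00 -7.95140345e-02] [-15.4394, 22.5645, 7.0643, 2.3977, -83.6123, 104.8947] 0.061538424472046105
[-0.0607 -0.191   0.2327  0.6079  0.4721  0.0047  0.4111  0.0533] [  3.2  -3.1   8.3   3.2   0.8   5.3  -3.5  -7.3 -16.2   2.2   3.3   9.3
  -3.6   0.5  -6.7   0.   -0.1]
[-0.16350125  0.0020236  -0.98654105]
```

Emit:
play_rows(
  rows=[
    {"slide":[0,0,0],"delta_rot":[0,1,0],"fingers":0.1},
    {"slide":[0,0,0],"delta_rot":[0,1,0],"fingers":0.1},
    {"slide":[0,0,0],"delta_rot":[0,1,0],"fingers":0.1},
    {"slide":[0,0,0],"delta_rot":[0,1,0],"fingers":0.1},
    {"slide":[0,0,0],"delta_rot":[0,1,0],"fingers":0.1},
    {"slide":[0,0,0],"delta_rot":[0,1,0],"fingers":0.1},
    {"slide":[0,0,0],"delta_rot":[0,1,0],"fingers":0.1},
    {"slide":[0,0,0],"delta_rot":[0,0,0],"fingers":0.1},
  ],
)

```text
time_s: 23.7
tcp_pos: [0.5406, -0.3653, 0.2681]
eef_rot: [-180.0, -23.0, -0.2]
contact_force: [1.2, 0.5, -1.2]
gripper_width: 0.0616
gripper_force: 35.0
```

```bash
python3 - <<'E'
from kin import *
s=r.get_state();print(s['tcp_pos'],s['eef_rot'],s['joints'].round(4).tolist())
E
```

```text
[ 0.54061148 -0.36525738  0.26807119] [-179.98912181  -22.98361624   -0.22412406] [-22.3029, 6.9867, -11.2776, -10.931, -50.7978, 117.4372]
```

Emit:
play_rows(
  rows=[
    {"slide":[0,0,0],"delta_rot":[0,1,0],"fingers":0.1},
    {"slide":[0,0,0],"delta_rot":[0,1,0],"fingers":0.1},
    {"slide":[0,0,0],"delta_rot":[0,1,0],"fingers":0.1},
    {"slide":[0,0,0],"delta_rot":[0,0.71,0],"fingers":0.1},
    {"slide":[0,0,0],"delta_rot":[0,0,0],"fingers":0.1},
  ],
)

```text
time_s: 24.32
tcp_pos: [0.5419, -0.3655, 0.2675]
eef_rot: [-179.9, -39.8, -0.2]
contact_force: [0.6, -1.3, -0.7]
gripper_width: 0.0617
gripper_force: 35.0
```

```bash
python3 - <<'E'
from kin import *
import pickle
s=r.get_state();print(s['tcp_pos'],s['eef_rot'],s['joints'].round(4).tolist())
c=cap('side');t=cap('top');pickle.dump((c,t),open('rk.pkl','wb'))
a=cv2.resize(cv2.convertScaleAbs(c['image'][110:210,270:400],alpha=1.3),None,fx=5,fy=5,interpolation=cv2.INTER_CUBIC)
b=cv2.resize(cv2.convertScaleAbs(pickle.load(open('top1.pkl','rb'))['image'][135:210,345:495],alpha=1.0),None,fx=4.33,fy=4.33,interpolation=cv2.INTER_CUBIC)
b=b[:,:650][:90*5]
cv2.imwrite('pics/r1.png',cv2.resize(np.vstack([cv2.resize(a,(390,300)),cv2.resize(b,(390,195))]),None,fx=1.2,fy=1.2))
cv2.imwrite('pics/r1a.png',a)
E
```

```text
[ 0.54185672 -0.36551523  0.26750731] [-179.94747713  -39.84700856   -0.22116693] [-30.086, 3.3233, -15.5555, -30.3252, -39.3083, 138.149]
```

View pics/r1a.png

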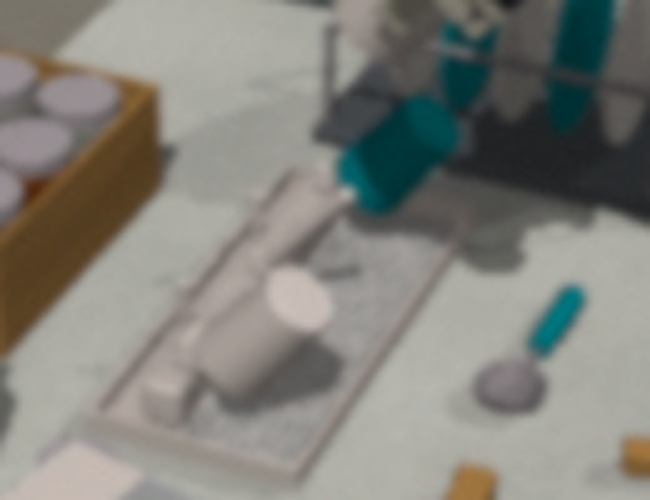

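The side crop shows the free prong between the beakers, its tip at about (345,198) just before the teal beaker. I've used all ten picture views, so from here I work from numbers alone.

```bash
python3 - <<'E'
from kin import *
import pickle
c,t=pickle.load(open('rk.pkl','rb'));t0=pickle.load(open('top0.pkl','rb'))
X,g=two(c,(270+345/5-.4,110+198/5-.4),t0,(427.8,182.3));print('tip',X,g)
u=np.array([-np.sin(np.radians(40)),-.0098,np.cos(np.radians(40))])
for root in([.6423,-.3667,.04],):
    tip=np.array(root)+.101*u;print('model tip',tip,'side px',(proj(c,tip)-[270,110])*5,'root',(proj(c,root)-[270,110])*5,'top px',proj(t0,tip))
# outer beaker closed ends predicted: compare with seen (teal end (435,125), white end (300,300) in crop)
for dy in(-.118,.118):
    q=np.array([.6423-.0151*dy/1,-.3667+dy,.04])+.104*u;print((proj(c,q)-[270,110])*5,(proj(t0,q)-[130,130])*2.15)
T=tip
s=r.get_state()
for k in(.060,.02,-.04):
    print(k);to(T+k*u,Ro.from_euler('xyz',[180,-40,0],degrees=True))
E
```

```text
tip [ 0.58020629 -0.36471646  0.10844176] 0.0011254758525173004
model tip [ 0.57737845 -0.3676898   0.11737049] side px [349.9622991  183.31724603] root [258.89450409 258.79603819] top px [430.04272937 182.83147733]
[415.7742188   98.66879353] [758.60718844 115.22669947]
[282.47977965 272.85555917] [532.99067076 115.05583742]
0.06
slide [-0.467  0.018  0.519] n>= 1.677119507415453
rot [ 0.02  0.04 -0.02]
0.02
slide [-0.466  0.015  0.786] n>= 2.193843104996389
rot [ 0.02  0.04 -0.02]
-0.04
slide [-0.465  0.011  1.186] n>= 3.057682402990919
rot [ 0.02  0.04 -0.02]
```

Emit:
play_rows(
  rows=[
    {"slide":[-0.23,0,0],"delta_rot":[0,0,0],"fingers":0.1},
    {"slide":[-0.243,0,0],"delta_rot":[0,0,0],"fingers":0.1},
    {"slide":[0,0,0.2],"delta_rot":[0,0,0],"fingers":0.1},
    {"slide":[0,0,0.2],"delta_rot":[0,0,0],"fingers":0.1},
    {"slide":[0,0,0.148],"delta_rot":[0,0,0],"fingers":0.1},
    {"slide":[0,0,0],"delta_rot":[0,0,0],"fingers":0.1},
  ],
)

```text
time_s: 25.18
tcp_pos: [0.5418, -0.3644, 0.1573]
eef_rot: [-179.9, -39.8, -0.1]
contact_force: [-0.0, 0.2, -1.1]
gripper_width: 0.0614
gripper_force: 35.0
```

```bash
python3 - <<'E'
from kin import *
s=r.get_state();print(s['tcp_pos'],s['eef_rot'],s['joints'].round(1).tolist(),s['contact_force'],s['gripper_width'])
R=Ro.from_euler('xyz',s['eef_rot'],degrees=True).as_matrix()
print('tip in tool (mm):',(R.T@(np.array([.579,-.366,.113])-s['tcp_pos'])*1000).round(1))
# mug rim/closed end check in side view: bright pixels along mug
c=cap('side')
for k in(38,0,-47):
    print(k,proj(c,s['tcp_pos']+R@[0,0,k/1000]))
E
```

```text
[ 0.54177043 -0.36437002  0.15734849] [-1.79868586e+02 -3.97562065e+01 -1.07097554e-01] [-32.8, 10.7, -19.4, -41.3, -31.8, 153.0] [-0.01904948  0.22987555 -1.14680432] 0.061358434488457174
tip in tool (mm): [ 0.3  1.7 57.9]
38 [342.89303958 145.1206726 ]
0 [350.2224298 139.013017 ]
-47 [359.65459365 131.1530987 ]
```

Emit:
play_rows(
  rows=[
    {"slide":[0,0,0],"delta_rot":[0,0,1],"fingers":0.1},
    {"slide":[0,0,0],"delta_rot":[0,0,1],"fingers":0.1},
    {"slide":[0,0,0],"delta_rot":[0,0,1],"fingers":0.1},
    {"slide":[0,0,0],"delta_rot":[0,0,1],"fingers":0.1},
    {"slide":[0,0,0],"delta_rot":[0,0,1],"fingers":0.1},
    {"slide":[0,0,0],"delta_rot":[0,0,1],"fingers":0.1},
    {"slide":[0,0,0.1],"delta_rot":[0,0,0],"fingers":0.1},
    {"slide":[0,0,0.1],"delta_rot":[0,0,0],"fingers":0.1},
  ],
)

```text
time_s: 26.22
tcp_pos: [0.5612, -0.3652, 0.1362]
eef_rot: [-158.9, -34.8, -34.2]
contact_force: [-0.1, 0.9, -1.6]
gripper_width: 0.0611
gripper_force: 35.0
```

```bash
cat > st.py <<'E'
from h import *
s=r.get_state();R=Ro.from_euler('xyz',s['eef_rot'],degrees=True).as_matrix()
print(s['time_s'],s['tcp_pos'].round(4),s['joints'].round(1).tolist(),'z axis',R[:,2].round(3))
print('tip in tool mm',(R.T@(np.array([.579,-.366,.113])-s['tcp_pos'])*1000).round(1),'F tool',(R.T@s['contact_force']).round(1),'F',s['contact_force'].round(1),'M',s['moment'].round(2),'w',s['gripper_width'].round(4))
print('down-perp in tool',(R.T@[-.766,0,-.643]).round(3))
E
python3 st.py
```

```text
26.225 [ 0.5612 -0.3652  0.1362] [-32.1, 13.5, -18.6, -43.4, -29.7, 127.6] z axis [ 0.642 -0.002 -0.766]Traceback (most recent call last):
  File "st.py", line 4, in <module>
    print('tip in tool mm',(R.T@(np.array([.579,-.366,.113])-s['tcp_pos'])*1000).round(1),'F tool',(R.T@s['contact_force']).round(1),'F',s['contact_force'].round(1),'M',s['moment'].round(2),'w',s['gripper_width'].round(4))
                                                                                                                                                                                                  ^^^^^^^^^^^^^^^^^^^^^^^^
AttributeError: 'float' object has no attribute 'round'
```

Emit:
play_rows(
  rows=[
    {"slide":[0,0,0.09],"delta_rot":[0,0,0],"fingers":0.1},
    {"slide":[0,0,0.09],"delta_rot":[0,0,0],"fingers":0.1},
    {"slide":[0,0,0.09],"delta_rot":[0,0,0],"fingers":0.1},
    {"slide":[0,0,0.09],"delta_rot":[0,0,0],"fingers":0.1},
    {"slide":[0,0,0],"delta_rot":[0,0,0],"fingers":0.1},
  ],
)

```text
time_s: 26.85
tcp_pos: [0.5954, -0.3649, 0.0934]
eef_rot: [-158.9, -34.6, -34.3]
contact_force: [0.1, -0.4, -1.0]
gripper_width: 0.0611
gripper_force: 35.0
```

```bash
sed -i "s/,s\['gripper_width'\].round(4)/,s['gripper_width']/" st.py; python3 st.py
```

```text
26.85 [ 0.5954 -0.3649  0.0934] [-31.1, 19.0, -16.6, -47.2, -26.7, 131.2] z axis [ 0.641 -0.    -0.768]
tip in tool mm [  0.5   1.  -25.5] F tool [-0.3  0.7  0.9] F [ 0.1 -0.4 -1. ] M [-0.06  2.51 -0.02] w 0.06113855611452026
down-perp in tool [-0.886  0.464  0.003]
```

Emit:
play_rows(
  rows=[
    {"slide":[0,0,0.03],"delta_rot":[0,0,0],"fingers":0.1},
    {"slide":[0,0,0.03],"delta_rot":[0,0,0],"fingers":0.1},
    {"slide":[0,0,0.02],"delta_rot":[0,0,0],"fingers":0.1},
    {"slide":[0,0,0],"delta_rot":[0,0,0],"fingers":0.1},
  ],
)

```text
time_s: 27.35
tcp_pos: [0.6029, -0.3652, 0.0856]
eef_rot: [-158.9, -34.7, -34.3]
contact_force: [0.0, 0.1, -0.7]
gripper_width: 0.0614
gripper_force: 35.0
```

Emit:
play_rows(
  rows=[
    {"slide":[0,0,0.01],"delta_rot":[0,0,0],"fingers":0.1},
    {"slide":[0,0,0.01],"delta_rot":[0,0,0],"fingers":0.1},
    {"slide":[0,0,0],"delta_rot":[0,0,0],"fingers":0.1},
  ],
)

```text
time_s: 27.72
tcp_pos: [0.6048, -0.3652, 0.0835]
eef_rot: [-158.9, -34.7, -34.3]
contact_force: [0.1, 0.6, -0.2]
gripper_width: 0.0613
gripper_force: 35.0
```

```bash
python3 st.py
```

```text
27.725 [ 0.6048 -0.3652  0.0835] [-30.8, 20.3, -15.9, -48.3, -26.1, 132.2] z axis [ 0.642 -0.001 -0.767]
tip in tool mm [ -0.4   1.1 -39.2] F tool [-0.3 -0.5  0.3] F [ 0.1  0.6 -0.2] M [-0.05  2.41  0.03] w 0.061251459328127734
down-perp in tool [-0.886  0.463  0.001]
```

Emit:
play_rows(
  rows=[
    {"slide":[0,0,0.012],"delta_rot":[0,0,0],"fingers":0.1},
    {"slide":[0,0,0],"delta_rot":[0,0,0],"fingers":0.1},
  ],
)

```text
time_s: 27.98
tcp_pos: [0.6053, -0.3652, 0.0831]
eef_rot: [-158.9, -34.7, -34.2]
contact_force: [-10.1, 2.8, 10.8]
gripper_width: 0.0613
gripper_force: 35.0
```

Emit:
play_rows(
  rows=[
    {"slide":[0,0,0.012],"delta_rot":[0,0,0],"fingers":0.1},
    {"slide":[0,0,0],"delta_rot":[0,0,0],"fingers":0.1},
  ],
)

```text
time_s: 28.22
tcp_pos: [0.6056, -0.3653, 0.0828]
eef_rot: [-158.9, -34.8, -34.2]
contact_force: [-21.4, 5.3, 22.4]
gripper_width: 0.0615
gripper_force: 35.1
```

Emit:
play_rows(
  rows=[
    {"slide":[0,0,0.012],"delta_rot":[0,0,0],"fingers":0.1},
    {"slide":[0,0,0],"delta_rot":[0,0,0],"fingers":0.1},
  ],
)

```text
time_s: 28.48
tcp_pos: [0.6062, -0.3654, 0.0822]
eef_rot: [-158.9, -34.8, -34.2]
contact_force: [-29.3, 6.5, 30.8]
gripper_width: 0.0616
gripper_force: 35.1
```

```bash
python3 st.py
```

```text
28.475 [ 0.6062 -0.3654  0.0822] [-30.9, 20.5, -15.8, -48.6, -26.0, 132.6] z axis [ 0.643 -0.001 -0.766]
tip in tool mm [ -0.6   1.  -41.1] F tool [ -5.3  -4.5 -42.5] F [-29.3   6.5  30.8] M [1.77 3.22 1.45] w 0.06161527959737887
down-perp in tool [-0.887  0.461  0.   ]
```

Emit:
play_rows(
  rows=[
    {"slide":[0,0,-0.03],"delta_rot":[0,0,0],"fingers":0.1},
    {"slide":[0,0,0],"delta_rot":[0,0,0],"fingers":0.1},
    {"slide":[-0.05,0.025,0],"delta_rot":[0,0,0],"fingers":0.1},
    {"slide":[-0.045,0.024,0],"delta_rot":[0,0,0],"fingers":0.1},
    {"slide":[0,0,0],"delta_rot":[0,0,0],"fingers":0.1},
  ],
)

```text
time_s: 29.1
tcp_pos: [0.5924, -0.3656, 0.0719]
eef_rot: [-158.9, -34.7, -34.3]
contact_force: [-7.8, -1.5, 5.2]
gripper_width: 0.0617
gripper_force: 35.0
```

```bash
python3 st.py
```

```text
29.1 [ 0.5924 -0.3656  0.0719] [-32.3, 20.7, -16.7, -50.7, -26.2, 135.9] z axis [ 0.641 -0.002 -0.767]
tip in tool mm [ 14.4  -7.  -40.1] F tool [-1.6  2.5 -9. ] F [-7.8 -1.5  5.2] M [-0.31  3.02 -0.19] w 0.06169602464127785
down-perp in tool [-0.886  0.463  0.002]
```

Emit:
play_rows(
  rows=[
    {"slide":[-0.012,0.006,-0.003],"delta_rot":[0,0,0],"fingers":0.1},
    {"slide":[0,0,0],"delta_rot":[0,0,0],"fingers":0.1},
  ],
)

```text
time_s: 29.35
tcp_pos: [0.5912, -0.3654, 0.0711]
eef_rot: [-158.9, -34.7, -34.3]
contact_force: [-2.9, -1.6, 2.5]
gripper_width: 0.0611
gripper_force: 35.0
```

Emit:
play_rows(
  rows=[
    {"slide":[-0.012,0.006,0],"delta_rot":[0,0,0],"fingers":0.1},
    {"slide":[0,0,0],"delta_rot":[0,0,0],"fingers":0.1},
  ],
)

```text
time_s: 29.6
tcp_pos: [0.5896, -0.365, 0.0699]
eef_rot: [-158.9, -34.7, -34.3]
contact_force: [-1.5, -0.5, 2.1]
gripper_width: 0.0616
gripper_force: 35.0
```

```bash
python3 st.py
```

```text
29.6 [ 0.5896 -0.365   0.0699] [-32.6, 20.7, -16.9, -51.2, -26.2, 136.7] z axis [ 0.641 -0.001 -0.767]
tip in tool mm [ 17.8  -8.1 -39.9] F tool [ 0.4  0.3 -2.6] F [-1.5 -0.5  2.1] M [-0.19  2.28 -0.15] w 0.06156467483780268
down-perp in tool [-0.886  0.463  0.002]
```

Emit:
play_rows(
  rows=[
    {"slide":[-0.012,0.006,0],"delta_rot":[0,0,0],"fingers":0.1},
    {"slide":[0,0,0],"delta_rot":[0,0,0],"fingers":0.1},
  ],
)

```text
time_s: 29.85
tcp_pos: [0.5883, -0.3648, 0.0688]
eef_rot: [-158.9, -34.7, -34.3]
contact_force: [0.8, 0.8, 2.1]
gripper_width: 0.0611
gripper_force: 35.0
```

```bash
python3 st.py
```

```text
29.85 [ 0.5883 -0.3648  0.0688] [-32.8, 20.8, -17.0, -51.5, -26.3, 137.1] z axis [ 0.642 -0.001 -0.767]
tip in tool mm [ 19.4  -8.7 -39.8] F tool [ 1.3 -1.6 -1.1] F [0.8 0.8 2.1] M [0.08 1.74 0.05] w 0.06111594293954143
down-perp in tool [-0.886  0.463  0.001]
```

Emit:
play_rows(
  rows=[
    {"slide":[0,0,0],"delta_rot":[0,0,0],"fingers":0.42},
    {"slide":[0,0,0],"delta_rot":[0,0,0],"fingers":0.5},
    {"slide":[0,0,0],"delta_rot":[0,0,0],"fingers":0.6},
    {"slide":[0,0,0],"delta_rot":[0,0,0],"fingers":0.8},
    {"slide":[0,0,0],"delta_rot":[0,0,0],"fingers":1},
    {"slide":[0,0,0],"delta_rot":[0,0,0],"fingers":1},
    {"slide":[0,0,0],"delta_rot":[0,0,0],"fingers":1},
  ],
)

```text
time_s: 30.72
tcp_pos: [0.5882, -0.365, 0.0689]
eef_rot: [-158.9, -34.7, -34.3]
contact_force: [-0.0, -0.4, -0.4]
gripper_width: 0.0876
gripper_force: 0.0
```

```bash
python3 st.py; python3 - <<'E'
from h import *
for n in('side','top'):cv2.imwrite(f'pics/f_{n}.png',cap(n)['image'])
E
```

```text
30.725 [ 0.5882 -0.365   0.0689] [-32.8, 20.8, -17.0, -51.5, -26.3, 137.1] z axis [ 0.642 -0.001 -0.767]
tip in tool mm [ 19.3  -8.9 -39.7] F tool [-0.1  0.5  0.2] F [-0.  -0.4 -0.4] M [-0.08  2.28  0.04] w 0.08760744142954674
down-perp in tool [-0.886  0.463  0.002]
```

Emit:
play_rows(
  rows=[
    {"slide":[0,0,-0.05],"delta_rot":[0,0,0],"fingers":1},
    {"slide":[0,0,-0.1],"delta_rot":[0,0,0],"fingers":1},
    {"slide":[0,0,-0.1],"delta_rot":[0,0,0],"fingers":1},
  ],
)

```text
time_s: 31.2
tcp_pos: [0.5634, -0.365, 0.0988]
eef_rot: [-158.9, -34.7, -34.3]
contact_force: [0.3, -0.1, -0.1]
gripper_width: 0.0879
gripper_force: 0.0
```

Emit:
play_rows(
  rows=[
    {"slide":[0,0,-0.15],"delta_rot":[0,0,0],"fingers":1},
    {"slide":[0,0,-0.2],"delta_rot":[0,0,0],"fingers":1},
    {"slide":[0,0,-0.25],"delta_rot":[0,0,0],"fingers":1},
    {"slide":[0,0,-0.3],"delta_rot":[0,0,0],"fingers":1},
    {"slide":[0,0,0],"delta_rot":[0,0,0],"fingers":1},
  ],
)

```text
time_s: 31.82
tcp_pos: [0.4764, -0.3657, 0.206]
eef_rot: [-159.0, -35.1, -34.3]
contact_force: [0.3, -0.5, 0.2]
gripper_width: 0.0878
gripper_force: 0.0
```

```bash
python3 st.py; python3 - <<'E'
from h import *
import pickle
t=cap('top');s=cap('side')
old,_=pickle.load(open('rk.pkl','rb'));f=cv2.imread('pics/f_side.png')
def ch(a,b,n,th=30):
    d=(cv2.absdiff(a,b).max(2)>th).astype(np.uint8);k,l,st,ce=cv2.connectedComponentsWithStats(d)
    print(n,[(st[i].tolist()) for i in range(1,k) if st[i,4]>25])
ch(old['image'],s['image'],'side rk->now');ch(f,s['image'],'side grip->now')
def teal(im):
    m=cv2.inRange(cv2.cvtColor(im,cv2.COLOR_BGR2HSV),(80,100,30),(100,255,255));k,l,st,ce=cv2.connectedComponentsWithStats(m);return [(ce[i].round(1).tolist(),int(st[i,4])) for i in range(1,k) if st[i,4]>60]
for n,c in(('top',t),('side',s)):print(n,teal(pickle.load(open(n+'0.pkl','rb'))['image']),'\n',teal(c['image']))
# mug closed end predicted if hung: 
u=np.array([-.643,-.01,.766]);p=np.array([-.766,0,-.643]);q=np.array([.579,-.366,.113])+.004*u+.021*p
print('mug end expect side',proj(s,q),'top',proj(t,q))
E
```

```text
31.825 [ 0.4764 -0.3657  0.206 ] [-37.2, 3.4, -21.5, -39.1, -37.8, 125.3] z axis [ 0.645 -0.005 -0.764]
tip in tool mm [ 16.1  -8.9 137.2] F tool [0.6 0.3 0.1] F [ 0.3 -0.5  0.2] M [-0.04  2.26 -0.01] w 0.08778187151820481
down-perp in tool [-0.888  0.461 -0.003]
side rk->now [[363, 0, 20, 10, 118], [561, 0, 48, 128, 1556], [337, 5, 153, 163, 8022], [382, 11, 33, 22, 188], [465, 20, 11, 7, 48], [550, 92, 13, 16, 101], [337, 104, 11, 10, 80], [326, 112, 53, 51, 627], [413, 130, 27, 10, 179], [369, 139, 17, 9, 48], [354, 144, 32, 18, 255], [361, 152, 48, 20, 374], [536, 158, 25, 58, 605], [336, 161, 16, 12, 133], [533, 160, 11, 15, 81], [413, 162, 23, 10, 60], [435, 170, 21, 118, 550], [426, 175, 14, 7, 37], [422, 185, 3, 20, 34], [423, 207, 4, 78, 157], [518, 217, 11, 14, 70], [530, 227, 11, 8, 55], [548, 227, 27, 47, 254], [525, 248, 7, 8, 46], [522, 257, 6, 15, 49], [503, 298, 9, 6, 33], [458, 317, 8, 7, 38]]
side grip->now [[381, 0, 13, 10, 75], [485, 0, 114, 213, 12701], [337, 12, 132, 261, 10835], [466, 20, 10, 6, 36], [431, 28, 11, 10, 34], [436, 60, 18, 23, 47], [442, 61, 9, 11
[... 289 characters left out ...]
1], [548, 234, 27, 40, 180]]
top [([246.4, 107.6], 2280), ([323.6, 102.1], 96), ([474.0, 181.3], 673), ([564.1, 176.0], 600), ([564.8, 212.6], 359), ([446.8, 242.1], 109), ([474.8, 323.3], 3758)] 
 [([246.5, 107.6], 2294), ([323.7, 102.1], 101), ([474.1, 181.3], 685), ([564.1, 176.0], 598), ([565.1, 212.6], 358), ([448.3, 242.9], 61)]
side [([365.3, 106.2], 257), ([386.9, 111.1], 245), ([351.8, 137.3], 450), ([382.6, 130.6], 73), ([425.8, 173.5], 239), ([380.8, 173.5], 66), ([220.0, 226.9], 1192)] 
 [([364.8, 103.2], 146), ([350.7, 137.9], 291), ([436.3, 174.4], 759), ([380.9, 173.2], 68), ([220.0, 226.9], 1201)]
mug end expect side [344.41655516 151.89016132] top [427.68048545 191.01654529]
```

Emit:
play_rows(
  rows=[
    {"slide":[0,0,-0.3],"delta_rot":[0,0,0],"fingers":1},
    {"slide":[-0.1,0,-0.3],"delta_rot":[0,0,0],"fingers":1},
    {"slide":[-0.1,0,-0.3],"delta_rot":[0,0,0],"fingers":1},
    {"slide":[0,0,0],"delta_rot":[0,0,0],"fingers":1},
  ],
)

```text
time_s: 32.42
tcp_pos: [0.3693, -0.3511, 0.2896]
eef_rot: [-158.9, -34.9, -34.3]
contact_force: [0.7, -1.2, 1.7]
gripper_width: 0.0875
gripper_force: 0.0
```

```bash
python3 - <<'E'
from h import *
import pickle
st=r.get_state();print(st['tcp_pos'],st['joints'].round(0))
for n,b in(('top',(340,140,500,215)),('side',(285,120,400,215))):
    a=pickle.load(open(n+'0.pkl','rb'))['image'];c=cap(n);pickle.dump(c,open(n+'9.pkl','wb'));x0,y0,x1,y1=b
    g=lambda im:cv2.cvtColor(im,cv2.COLOR_BGR2GRAY)[y0:y1:3,x0:x1:3].astype(int)
    d=np.abs(g(c['image'])-g(a));print(n,proj(c,st['tcp_pos']).round(0))
    for row in d:print(''.join('#' if v>30 else '+' if v>12 else '.' for v in row))
    print()
E
```

```text
[ 0.36934038 -0.35106846  0.28962696] [-45.  -8. -22. -35. -52. 124.]
top [446. 284.]
+.....................................................
....+.................................................
......................................................
......................................................
......................................................
............+.........................................
............++........................................
...........+++..............+#.###....................
.............+...++++++.+...#+##.##...................
.........................+..+.#.++..+.................
+......................+.++..+#..##+#+................
.......................++++....+..###.................
....+..........+.......++++..++#+..##.................
....+..................+++++..+##+..##................
...........+++++........#++.+.+.##+.+##...............
.......+..++++++.++..+..++.+#+++++#####...............
.........++++++++.+...++.+...++++.#####...............
..........+++++++++++.++...+++++++#####...............
...........+++++.+...+++
[... 958 characters left out ...]
+##..............+##
.............++++.+####............####
.............++++#####++..............+
..............+++.#+++++++++++++.......
.....................++++++++..........
..................++.++++++............
..................+.++++..+............
..................++++++..+............
..............+....++++++.......++.....
..+......+........++++++....+...+......
..........+++++++.+++++++..............
...........+++....+++++++++............
..........+++....++++++++++++..........
.................++++++##+.............
.................++++++##+++...........
......................###++#+..........
....................++###+##+..........
...................++###+###...........
```

```bash
python3 -c "
from plant import r
print(r.close_job())"
```

```text
the job is handed in; nothing more can be done
None
```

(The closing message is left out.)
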